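# Lay the channel on its back and clip it to the fence

### The arm

A 6-joint arm with a two-finger parallel gripper is mounted at the origin on the work surface. World frame = base frame: x ahead of the robot, y to its left, z up, the work surface at z = 0. Lengths are in mm, angles in rad, forces in N, time in s.
With the tool pointing down it reaches from about 325 to 875 mm from the base axis. Payload 4.4 kg.
Tool frame: the origin (TCP) lies on the centre line of the jaws, within the pads' length; the fingertips stand ahead of it and the grasp point (between the pads) lies 6 mm ahead of it (ctrl.tcp_to_tips is the z of the fingertips in the tool frame, in mm); z points along the fingers, y is the direction in which the jaws open and shut (so a half turn about z gives the same grasp; the last joint's range is limited). The gripper opens to 85 mm and grips with 20 to 120 N. Pads are 22 mm wide; open, the fingers measure 114 mm over their backs; the gripper's body (76 mm by 85 mm) begins 54 mm behind the grasp point. The pads swing forward as they close: fully open they stand 13 mm farther back than shut.
Start: joints at [1.069, 0.207, 1.542, -0, 1.393, -0.15], TCP at [198.148, 539.782, 256.282] pointing down, gripper open.
Joint ranges: [-2.73, 2.73], [-0.86, 2.22], [0.23, 2.46], [-1.11, 4.25], [0.08, 2.63], [-2.82, 2.82]. Speed limits (rad/s): [2.79, 2.79, 3.14, 3.14, 3.14, 3.14].

### API

Orientations are given as a 3x3 rotation matrix whose columns are the frame's x, y, z axes.
In Python, from plant import ctrl, sensors, optics gives the robot as it stands. Calls block until the motion is done:
- ctrl.move_ptp(position, orientation): joint-space move of the TCP to a pose.
- ctrl.move_l(position, rot=None, vel=150, threshold=None): straight line of the TCP; rot=None keeps the orientation; vel is the mean speed in mm/s. With threshold (N) it stops when the force on the tool has changed by that much, and returns True; else False.
- ctrl.set_joints(angles): joint-space move.
- ctrl.gripper_to(opening, force=None): finger opening in mm; force is the grip in N (None keeps the last); returns when the fingers have stopped.
- ctrl.hold(seconds).
- ctrl.solve_ik(position, orientation): joint angles nearest the present ones, or None.
- sensors.read_state(): the state.
- optics.grab_frame(name): name is "scene" or "top" or "wrist"; returns (picture, depth): 384x512x3 uint8, red, green, blue; 384x512 float32, mm along the optical axis (not along the pixel's ray), 0 where there is no reading.
- optics.camera_params(name): a dict with "mtx" (3x3 intrinsics, pixels), "R" (3x3) and "t" (3): a world point X has camera coordinates R X + t; the wrist camera has in their place "T_tool_cam" (4x4, takes a point from camera to tool coordinates, whose origin is the TCP and whose axes are the flange's). Camera axes: x right, y down, z forward; pixel columns grow to the right and rows downward; lengths in mm; the calibration is good to about 2 mm. A picture is of the moment at which its call begins: read the wrist's pose just before it. camera_params takes no time and is no camera call.
A pose or a line that the arm cannot do raises ctrl.MotionError and nothing moves.
- ctrl.finish_job(): hands the job in, once; it reports no verdict.
The state is a dict: "t": time; "q": joint angles; "qvel": joint speeds; "tau": joint torques, N m; "eef_pos": TCP position; "eef_rot": TCP orientation; "force": force on the tool from outside, world axes, zero at the start; "wrist_torque": the same for the moment, N m; "grip_width": finger opening in mm.
Only numpy, scipy, OpenCV 4.12 (cv2) and the standard library are available. Lean on these libraries where they do the work, as an engineer would, in place of code of your own. Each camera call takes 0.05 s, during which the arm holds its last target.

### The job

The length of U-channel standing on end by the fence has to be held for tacking: without picking it up, push it over near its top so that it falls onto its flat back, flanges up, and bring it up flush along the fence, all of its length backed by the fence. Then take the spring clamp off its rail and clip it, handles up, over the touching flange and the fence wall together, near the middle of the channel, well down so that the pads bite fully. Leave the other things on the table where they are.

Things in the scene. Friction and masses are not known exactly. Their poses are not given: they have to be found in the camera images.
- channel_center (a point): Aluminium U-channel, 150 mm long, 100 wide, flanges 50 deep, walls 6 thick, 0.35 to 0.58 kg, standing on a sawn end 12 to 40 mm in front of the fence. Point: centre of the 100 x 50 x 150 envelope. z: along its length, up at the start; x: flange to flange; +y: out of the flat back, at the start roughly along the fence's +y; the open side faces -y. On its back +y points down and the flange edges are 50 mm up.
- channel_back (a point): Centre of the outer face of the channel's flat back (the web), 25 mm from channel_center along +y; same axes. The centre of mass lies 15 mm inside this face, so the channel tips over its lower back edge once leaned about 11 degrees towards its back.
- fence: Fixed steel angle, 280 mm long (along its y). Origin: table level, mid-length, on the working face, which looks to -x (the robot's side). Upright wall: x 0 to 6 mm, 50 mm high. Behind it a foot 6 mm thick to x = 60 mm with two bolt heads 18 mm high at y = -100 and 100 mm. The channel starts in front of the -y half.
- clamp_pivot (a point): Spring clamp like a big clothes peg, 122 mm high, 0.15 kg, clipped jaws down on the rail, pin 82 mm above the table. Point: on the hinge pin. y: along the pin; z: up to the handles; x: the line along which jaws close and handles are squeezed. Jaw tips 50 mm below the pin, pads at the tips 14 mm high, 26 wide; 40 mm of throat below the pin is free.
- clamp_jaw (a joint): Clamp opening, rad: 0 = 12 mm between the pads, as on the rail or on flange plus fence wall; -0.14 = 6 mm; -0.27 shut; 0.42 = handles squeezed parallel against a stop, 34 mm over them, jaw tips 32 mm apart. Black handles 24 mm wide, 18 to 72 mm above the pin, splayed to 65 mm over their tops at 0; squeeze 45 to 55 mm above the pin: 9 N to start, 14 N at the stop; 20 to 40 N of grip holds it.
- rail: Fixed rail the clamp starts on: upright steel flat bar 12 mm thick, 150 mm long (along its y), top edge 62 mm above the table, on a foot 70 mm wide. Origin: centre of its underside; x is square to the bar. Stands at the right or left of the table, the tray in the other place.
- tray: Bystander: steel tray of bolts, 160 x 120 x 35 mm. Origin: its middle, on its underside.
- hammer: Bystander: hammer with a wooden handle, 280 mm long, lying. Origin: its middle, on its underside.
- wrench: Bystander: open-ended wrench, 190 mm long, lying. Origin: its middle, on its underside.
- spray_can: Bystander: upright spray can, 66 mm across, 180 mm high. Origin: its middle, on its underside.
- magnet_square: Bystander: welding magnet square, about 100 mm, 22 mm thick, lying. Origin: near its inner corner, on its underside.
- tube: Bystander: square steel tube offcut, 40 x 40 x 150 mm, lying. Origin: its middle, on its underside.
- g_clamp: Bystander: screw-type G-clamp, about 170 mm long, lying flat, 20 mm thick. Origin: its middle, on its underside.
- coupon: Bystander: flat steel plate, 100 x 70 x 8 mm. Origin: its middle, on its underside.
Mind the look-alikes: they are no part of the job. What is shaped like the part that bears channel_center but red is not meant. What is shaped like the part that bears clamp_pivot but green is not meant.

How it is judged (in metres and radians):
On the way:
1. the channel lies on its back, flanges up (angle between channel_center's own y axis and vertical above 3.05 rad and height (world z) of channel_center below 0.03 m and linear speed of channel below 0.05 m/s), for 0.2 s.
At the end, for the whole second after the job is handed in: Channel at rest on its back, flush to the fence (4 mm, 3 deg), centre within 75 mm of the fence's middle. Clamp let go, over flange and fence wall, pressing each over 3 N, jaws at about 12 mm, upright within 17 deg, pin 50-86 mm up, within 40 mm of the channel's middle (angle between channel_center's own y axis and vertical above 3.05 rad and height (world z) of channel_center below 0.03 m and x of channel_center in the frame of fence between -0.054 and -0.046 m and y of channel_center in the frame of fence between -0.075 and 0.075 m and angle between the z axis of channel_center and the y axis of fence, either way round below 0.05 rad and contact force between clamp and channel above 3 N and contact force between clamp and fence above 3 N and value of joint clamp_jaw between -0.06 and 0.08 rad and height (world z) of clamp_pivot between 0.05 and 0.086 m and angle between clamp_pivot's own z axis and vertical below 0.3 rad and x of clamp_pivot in the frame of fence between -0.012 and 0.012 m and z of clamp_pivot in the frame of channel_center between -0.04 and 0.04 m and linear speed of each of channel, clamp below 0.02 m/s); the robot touches nothing.
It fails at once if another thing on the table is moved by more than 30 mm (distance of any of tray, hammer, wrench, spray_can, magnet_square, tube, g_clamp, coupon from where it was at the start of the episode above 0.03 m).
It fails at once if the channel is picked up off the table (height (world z) of channel_center above 0.095 m).
It also fails if it takes over 69 s, if anything falls off the work surface, if the arm or the gripper's body presses on something with over 40 N, if the wrist force passes 120 N, or if a joint passes its speed limit or range.

## Working session

There is one attempt and no reset: what is moved stays moved. The work goes in short steps, each a Python script; the robot and the scene stay as the last script left them, time stands still between calls to the robot, and variables do not carry over. Pictures are saved under pics/ and viewed, and the job is handed in when it is done.

```bash
ls; mkdir -p pics
python3 - <<'E'
from plant import ctrl,sensors,optics
import cv2,numpy as np
for n in ("scene","top","wrist"):
    s=sensors.read_state()
    im,d=optics.grab_frame(n)
    np.savez(f"pics/{n}0.npz",im=im,d=d,pos=s["eef_pos"],rot=s["eef_rot"])
    cv2.imwrite(f"pics/{n}0.png",im[:,:,::-1])
    p=optics.camera_params(n); print(n,{k:np.round(v,3).tolist() for k,v in p.items()})
print(sensors.read_state()["t"],ctrl.tcp_to_tips)
E
```

```text
pics
scene {'mtx': [[351.319, 0.0, 253.661], [0.0, 351.319, 193.37], [0.0, 0.0, 1.0]], 'R': [[0.506, 0.862, -0.015], [0.468, -0.29, -0.835], [-0.724, 0.415, -0.55]], 't': [-250.481, -176.955, 1484.407]}
top {'mtx': [[449.735, 0.0, 258.882], [0.0, 449.735, 194.837], [0.0, 0.0, 1.0]], 'R': [[-0.011, -1.0, -0.006], [-0.99, 0.012, -0.137], [0.137, 0.004, -0.991]], 't': [-16.632, 526.364, 1306.59]}
wrist {'mtx': [[314.935, 0.0, 261.118], [0.0, 314.935, 191.279], [0.0, 0.0, 1.0]], 'T_tool_cam': [[-0.0, -0.955, -0.298, 74.543], [1.0, -0.0, -0.001, 1.267], [0.001, -0.298, 0.955, -117.505], [0.0, 0.0, 0.0, 1.0]]}
0.15 25.0
```

View pics/scene0.png

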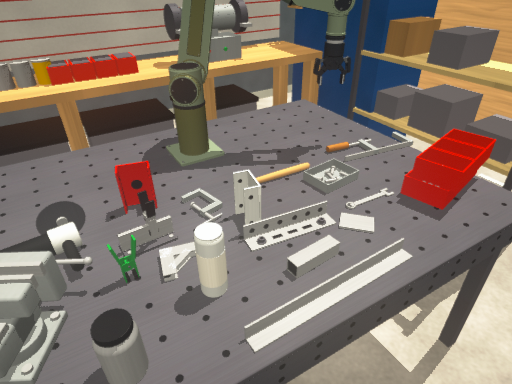

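View pics/top0.png

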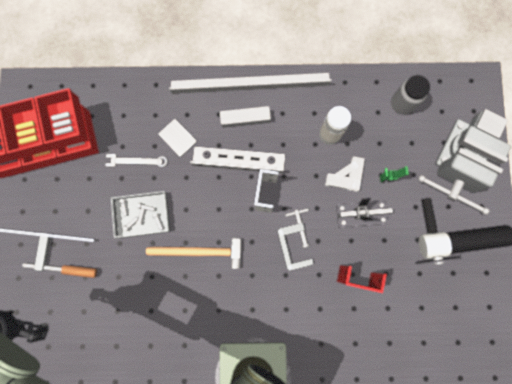

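Candidates for the channel are the white U on end at top px (265,188) and scene (248,195), and the red one at top (362,280), which is the decoy. Candidates for the clamp are the black-handled one on the bar at top (365,212) and the green one at top (395,173), also a decoy. Enlarging to confirm.

```bash
python3 - <<'E'
import cv2,numpy as np
a=np.load("pics/top0.npz")["im"][:,:,::-1]; b=np.load("pics/scene0.npz")["im"][:,:,::-1]
c1=cv2.resize(a[130:230,180:420],(792,330),interpolation=cv2.INTER_CUBIC)
c2=cv2.resize(b[150:260,100:360],(792,270)if 0 else (640,270),interpolation=cv2.INTER_CUBIC)
o=np.zeros((600,792,3),np.uint8);o[:330]=c1;o[330:,:640]=c2
cv2.imwrite("pics/crop0.png",o)
E
cat > h.py <<'E'
import numpy as np,cv2
from plant import ctrl,sensors,optics
def cloud(n,d,pos=None,rot=None):
    p=optics.camera_params(n);K=np.array(p["mtx"])
    v,u=np.mgrid[:d.shape[0],:d.shape[1]]
    c=np.stack([(u-K[0,2])/K[0,0]*d,(v-K[1,2])/K[1,1]*d,d],-1)
    if n=="wrist":
        T=np.array(p["T_tool_cam"]); c=c@T[:3,:3].T+T[:3,3]
        return c@np.array(rot).T+np.array(pos)
    return (c-np.array(p["t"]))@np.array(p["R"])
E
```

```text
(no output)
```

View pics/crop0.png

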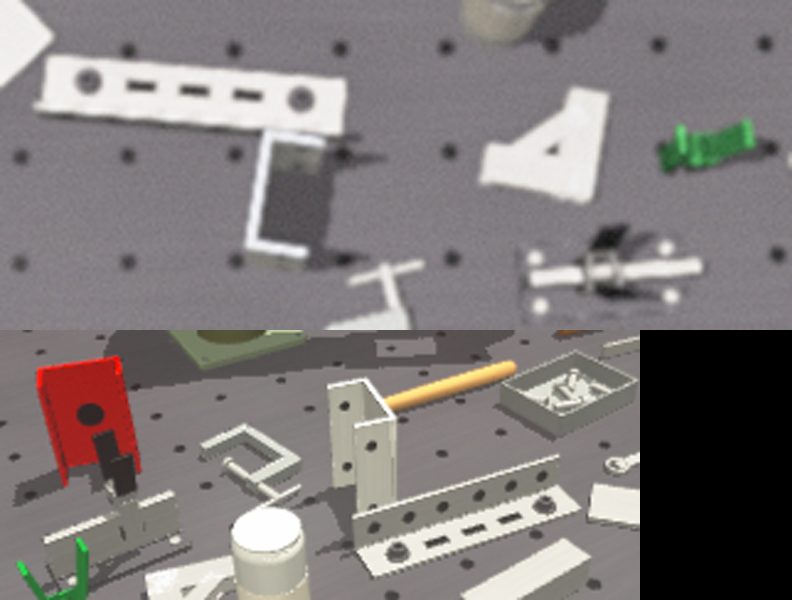

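View pics/wrist0.png

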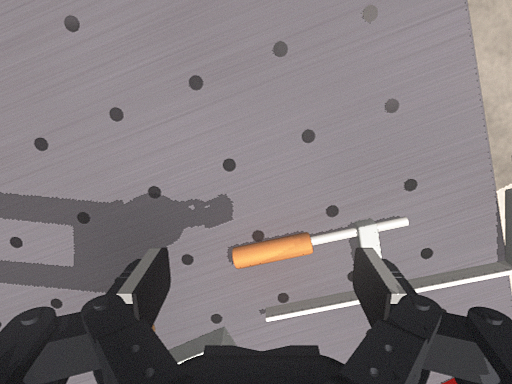

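Run:
```python
from h import *
z=np.load("pics/top0.npz");C=cloud("top",z["d"]);im=z["im"].astype(int)
tbl=C[300:330,150:170];print("table z",np.median(C[100:130,20+80:160,2]))
def rep(name,r0,r1,c0,c1,zlo,zhi):
    P=C[r0:r1,c0:c1].reshape(-1,3);m=(P[:,2]>zlo)&(P[:,2]<zhi);P=P[m]
    xy=P[:,:2].astype(np.float32)
    print(name,len(P),P.mean(0).round(1),P.min(0).round(1),P.max(0).round(1))
    if len(P)>5:print("  rect",cv2.minAreaRect(xy), cv2.boxPoints(cv2.minAreaRect(xy)).round(1).tolist())
rep("channel top",160,215,245,285,142,158)
rep("fence wall top",140,175,185,290,42,56)
rep("fence foot",140,175,185,290,3,12)
rep("clamp hi",190,235,335,400,75,140)
rep("rail top",190,235,335,400,52,68)
rep("tray",185,240,105,175,10,60)
rep("gclamp",205,275,275,315,10,40)
rep("can",100,145,315,355,30,200)
rep("magnet",150,195,320,368,10,40)
rep("hammer",230,270,140,245,8,50)
rep("tube",100,130,215,275,20,50)
rep("green",160,185,375,412,20,150)
rep("red",260,295,335,390,20,170)
```

```text
table z 1.456950156849759
channel top 168 [531.8 -33.6 150. ] [476.9 -73.8 142.3] [581.8  -9.8 156.9]
  rect ((529.9791870117188, -41.92091751098633), (49.64165496826172, 100.54722595214844), 80.5566177368164) [[476.29998779296875, -58.20000076293945], [575.5, -74.69999694824219], [583.5999755859375, -25.700000762939453], [484.5, -9.199999809265137]]
fence wall top 230 [614.2  44.3  49.9] [598.3 -95.7  42.1] [629.1 181.8  55.8]
  rect ((614.4306030273438, 43.086280822753906), (278.84429931640625, 7.656859874725342), 84.36715698242188) [[596.9000244140625, -95.30000305175781], [604.5999755859375, -96.0], [631.9000244140625, 181.5], [624.2999877929688, 182.1999969482422]]
fence foot 1652 [651.6  47.7   6.6] [ 593.7 -118.3    3. ] [705.9 204.9  12. ]
  rect ((649.5995483398438, 43.950958251953125), (323.1437683105469, 108.60677337646484), 89.2757339477539) [[593.2999877929688, -116.9000015258789], [701.9000244140625, -118.30000305175781], [705.9000244140625, 204.8000030517578], [597.2999877929688, 206.1999969482422]]
clamp hi 157 [ 471.1 -312.9  101.8] [ 442.1 -329.5   75. ] [ 494.8 -29
[... 2521 characters left out ...]
5], [786.0999755859375, 95.5999984741211]]
green 247 [ 578.3 -415.    76.6] [ 563.1 -441.1   20. ] [ 594.  -377.9  124.1]
  rect ((578.5447387695312, -409.4265441894531), (63.04419708251953, 30.618799209594727), 86.02588653564453) [[561.0999755859375, -439.79998779296875], [591.5999755859375, -441.8999938964844], [596.0, -379.0], [565.5, -376.8999938964844]]
red 523 [ 278.8 -304.1  107.9] [ 246.8 -355.9   20.4] [ 317.3 -248.5  156.7]
  rect ((281.78466796875, -302.61639404296875), (101.90280151367188, 49.76613235473633), 76.84269714355469) [[246.0, -346.6000061035156], [294.3999938964844, -357.8999938964844], [317.6000061035156, -258.70001220703125], [269.20001220703125, -247.3000030517578]]
```

The crop confirms it: the bare white channel stands in front of the fence's right half (crop px 285,190), and the black-handled clamp is on the rail (crop 605,265). Measured sizes match: channel 100.5x50 at z=150, fence 279 long at z=50, rail 149. Pushing the channel over next.

```bash
cat >> h.py <<'E'
def Rdown(ang):  # tool y axis at angle ang in world xy
    c,s=np.cos(ang),np.sin(ang)
    return np.array([[-s,c,0],[c,s,0],[0,0,-1.]])
FY=np.array([.0982,.9952]);FX=np.array([.9952,-.0982]);FO=np.array([611.4,43.4])
def save(n,tag):
    s=sensors.read_state();im,d=optics.grab_frame(n)
    np.savez(f"pics/{n}{tag}.npz",im=im,d=d,pos=s["eef_pos"],rot=s["eef_rot"])
    cv2.imwrite(f"pics/{n}{tag}.png",im[:,:,::-1]); return im,cloud(n,d,s["eef_pos"],s["eef_rot"])
E
python3 - <<'E'
from h import *
cy=np.array([.164,.9865]); B=np.array([534.,-17.4])   # back face mid
p0=B-cy*33
best=None
for a in (np.arctan2(-.164,.9865),np.arctan2(-.164,.9865)+np.pi):
    q=ctrl.solve_ik([*p0,250],Rdown(a)); 
    print(a,None if q is None else np.round(q,2))
    if q is not None:
        c=abs(q[5]); 
        if best is None or c<best[0]: best=(c,a)
R=Rdown(best[1])
ctrl.gripper_to(0,30)
ctrl.move_ptp([*p0,250],R)
ctrl.move_l([*p0,150],vel=150)
print(sensors.read_state()["t"],sensors.read_state()["eef_pos"],sensors.read_state()["force"])
save("scene","1")
p1=p0+cy*62
ctrl.move_l([*p1,150],vel=60)
print(sensors.read_state()["t"],sensors.read_state()["eef_pos"],sensors.read_state()["force"])
save("scene","2")
E
python3 -c "
import cv2,numpy as np
a=cv2.imread('pics/scene1.png')[130:280,150:400];b=cv2.imread('pics/scene2.png')[130:280,150:400]
cv2.imwrite('pics/c12.png',cv2.resize(np.hstack([a,b]),(800,240)))"
```

```text
-0.16473769601412622 [-0.26  0.12  1.66 -0.    1.37 -0.09]
2.976854957575667 None
4.1333 [529.37369529 -49.98563998 150.83119568] [0.71271654 0.67643317 0.02236311]
5.3667 [538.73868282  10.93237879 149.97200162] [-0.65768591 -0.5730464   0.47393834]
```

View pics/c12.png

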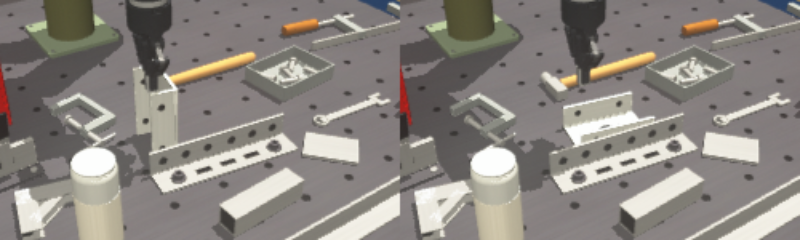

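It fell onto its back, flanges up, right panel (600,115). Backing off to the robot side and measuring from the top camera.

```bash
python3 - <<'E'
from h import *
R=Rdown(np.arctan2(FY[1],FY[0])-np.pi)
p=FO-FX*190+FY*7
for a in (np.arctan2(FY[1],FY[0]),np.arctan2(FY[1],FY[0])-np.pi):
    q=ctrl.solve_ik([*p,120],Rdown(a));print(a,None if q is None else np.round(q,2))
s=sensors.read_state();ctrl.move_l([*s["eef_pos"][:2],220])
best=min((abs(ctrl.solve_ik([*p,120],Rdown(a))[5]),a) for a in (np.arctan2(FY[1],FY[0]),np.arctan2(FY[1],FY[0])-np.pi) if ctrl.solve_ik([*p,120],Rdown(a)) is not None)
ctrl.move_ptp([*p,120],Rdown(best[1]))
im,C=save("top","3"); print(sensors.read_state()["t"])
P=C[120:260,180:300].reshape(-1,3)
m=(P[:,2]>42)&(P[:,2]<58);P=P[m];f=(P[:,:2]-FO)@np.stack([FX,FY],1)
m=(abs(f[:,1])<160)&(f[:,0]>-160);f=f[m]
for lo,hi in((-160,-60),(-60,-4),(-4,15)):
    g=f[(f[:,0]>lo)&(f[:,0]<hi)]
    print(lo,hi,len(g),g.mean(0).round(1) if len(g) else 0,g.min(0).round(1),g.max(0).round(1),np.polyfit(g[:,1],g[:,0],1))
E
python3 -c "
import cv2,numpy as np
a=cv2.imread('pics/top3.png')[110:290,150:420]
cv2.imwrite('pics/c3.png',cv2.resize(a,(780,520)))"
```

```text
1.4724410802468844 [-0.04  0.06  2.02 -0.    1.06 -1.51]
-1.6691515733429088 [-0.04  0.06  2.02 -0.    1.06  1.63]
7.4583
-160 -60 53 [-111.6   16.6] [-120.2  -57.6] [-103.6   88.7] [ 7.90500404e-02 -1.12861615e+02]
-60 -4 125 [-18.6   8.8] [-26.  -64.1] [-9.4 83.8] [  0.07394085 -19.27651276]
-4 15 232 [2.7 0.8] [  -0.4 -139.5] [  7.3 138.5] [-2.21163657e-04  2.69727082e+00]
```

View pics/c3.png

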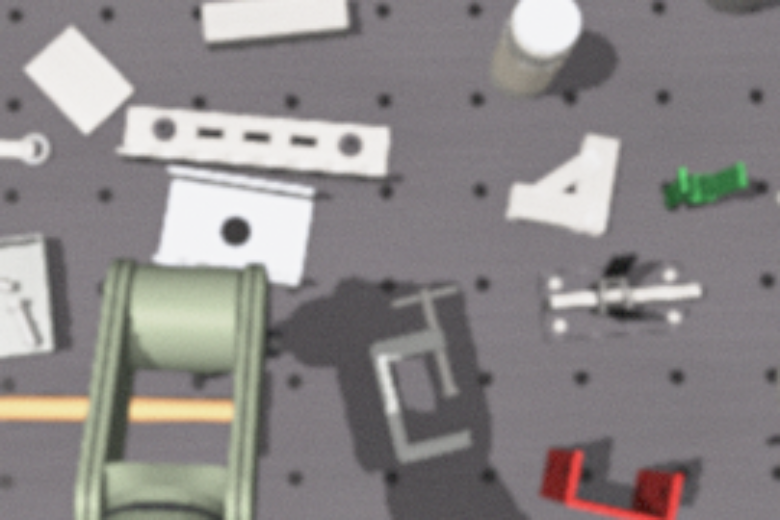

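Channel centre is at fence-frame (-66, +10), yawed 0.075 rad, so it needs about 16 mm of push. The bystanders haven't moved. Pushing it flush with both fingers spread along the fence.

```bash
python3 - <<'E'
from h import *
P=lambda fx,fy,z:[*(FO+FX*fx+FY*fy),z]
ctrl.move_l(P(-145,9,120))
ctrl.gripper_to(85,30)
ctrl.move_l(P(-145,9,37),vel=120)
s=sensors.read_state();print(s["force"],s["grip_width"])
print(ctrl.move_l(P(-120,9,37),vel=60,threshold=15))
hit=ctrl.move_l(P(-104,9,37),vel=20,threshold=14)
s=sensors.read_state();f=(np.array(s["eef_pos"][:2])-FO);print(hit,f@FX,f@FY,s["force"],s["t"])
ctrl.move_l(P(-150,9,37),vel=120)
ctrl.move_l(P(-170,9,150),vel=200)
im,C=save("top","4")
Q=C[120:260,180:300].reshape(-1,3)
m=(Q[:,2]>42)&(Q[:,2]<58);Q=Q[m];f=(Q[:,:2]-FO)@np.stack([FX,FY],1)
f=f[(abs(f[:,1])<160)&(f[:,0]>-160)]
for lo,hi in((-160,-70),(-60,15)):
    g=f[(f[:,0]>lo)&(f[:,0]<hi)]
    print(lo,hi,len(g),g.mean(0).round(1),g.min(0).round(1),g.max(0).round(1),np.polyfit(g[:,1],g[:,0],1))
E
python3 -c "
import cv2,numpy as np
a=cv2.imread('pics/top4.png')[110:290,150:420]
cv2.imwrite('pics/c4.png',cv2.resize(a,(780,520)))"
```

```text
[ 0.1129171  -0.54867208  0.07036661] 85.25126378517747
False
True -110.495402538153 9.132983929567635 [ 0.32383313 -0.48333902 -0.96365059] 10.775
-160 -70 24 [-96.9 -43.5] [-100.2  -58.5] [-94.  -28.8] [-4.36481501e-02 -9.88457040e+01]
-60 15 327 [0.6 4.8] [  -6.7 -139.3] [  8.  139.8] [-0.00526205  0.62221758]
```

View pics/c4.png

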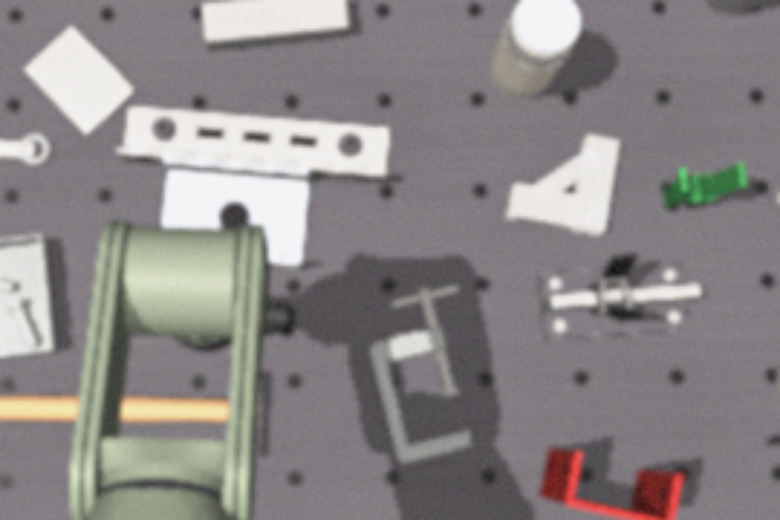

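Stopped against the fence at tool x = -110.5 (expected -111), so the channel is flush. Now a wrist look at the clamp from above.

Run:
```python
from h import *
for a in (0.05,0.05+np.pi,0.05-np.pi):
    q=ctrl.solve_ik([470,-313,290],Rdown(a));print(a,None if q is None else np.round(q,2))
ctrl.move_ptp([470,-313,270],Rdown(0.07)) 
save("wrist","5");im,C=save("top","5");print(sensors.read_state()["t"])
Q=C[120:260,180:300].reshape(-1,3)
m=(Q[:,2]>42)&(Q[:,2]<58);Q=Q[m];f=(Q[:,:2]-FO)@np.stack([FX,FY],1)
f=f[(abs(f[:,1])<160)&(f[:,0]>-160)]
for lo,hi in((-160,-70),(-60,15)):
    g=f[(f[:,0]>lo)&(f[:,0]<hi)]
    print(lo,hi,len(g),g.mean(0).round(1),g.min(0).round(1),g.max(0).round(1),np.polyfit(g[:,1],g[:,0],1))
```

```text
0.05 [-0.74  0.16  1.53 -0.    1.46 -0.79]
3.191592653589793 [-0.74  0.16  1.53 -0.    1.46  2.35]
-3.0915926535897933 [-0.74  0.16  1.53 -0.    1.46  2.35]
13.6167
-160 -70 121 [-97.1  15.9] [-100.3  -58.6] [-93.5  89.7] [ 5.28030656e-04 -9.70794714e+01]
-60 15 330 [0.7 5.4] [  -6.5 -139.4] [  8.  139.3] [-0.00524232  0.68252635]
```

View pics/wrist5.png

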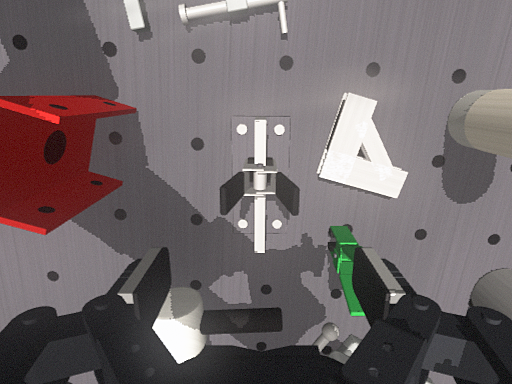

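Flush confirmed: the near flange sits at -97.1 with slope 0.0005, channel y -59 to +90. The wrist view shows the clamp handles at px (233,195) and (288,195), pin at (260,178), with the rail vertical at column 260. Measuring them.

Run:
```python
from h import *
z=np.load("pics/wrist5.npz");C=cloud("wrist",z["d"],z["pos"],z["rot"]);im=z["im"].astype(int)
print(z["pos"])
R=C[115:260,245:275].reshape(-1,3);r=R[(R[:,2]>57)&(R[:,2]<67)]
print("rail",len(r),r.mean(0),r.min(0),r.max(0),np.polyfit(r[:,1],r[:,0],1))
for n,c0,c1 in(("L",210,248),("R",272,305)):
    h=C[165:220,c0:c1].reshape(-1,3);dk=im[165:220,c0:c1].reshape(-1,3).max(1)<75;h=h[dk&(h[:,2]>95)]
    print(n,len(h),h.mean(0).round(1),h.min(0).round(1),h.max(0).round(1))
    t=h[h[:,2]>h[:,2].max()-6];print("  top",t.mean(0).round(1),t.min(0).round(1),t.max(0).round(1))
p=C[172:186,252:268].reshape(-1,3);p=p[p[:,2]>70];print("pin",np.median(p,0),p.max(0))
```

```text
[ 470.03451465 -311.65901036  269.11424373]
rail 1122 [ 472.00592768 -331.57159792   62.03273564] [ 455.23478213 -409.82014489   57.37302451] [ 484.88595104 -260.67254137   64.40692313] [-6.21528765e-02  4.51397799e+02]
L 681 [ 447.4 -315.5  136.2] [ 439.  -329.7  100.3] [ 466.5 -235.4  386.8]
  top [ 466.5 -235.4  386.8] [ 466.5 -235.4  386.8] [ 466.5 -235.4  386.8]
R 622 [ 493.1 -313.   133.9] [ 466.5 -326.9   99.4] [ 501.6 -235.4  386.8]
  top [ 466.5 -235.4  386.8] [ 466.5 -235.4  386.8] [ 466.5 -235.4  386.8]
pin [ 470.88686137 -315.28662758   87.63015784] [ 477.34008375 -306.30458685   94.89234453]
```

```bash
python3 - <<'E'
from h import *
R=Rdown(0.062)
ctrl.move_l([470.9,-315,215],R)
ctrl.move_l([470.9,-315,135],R,vel=100)
s=sensors.read_state();print(np.round(s["eef_pos"],1),s["force"])
ctrl.gripper_to(30,32)
s=sensors.read_state();print(s["t"],s["grip_width"],np.round(s["force"],1),np.round(s["eef_pos"],1))
save("scene","6");save("wrist","6")
E
python3 -c "
import cv2,numpy as np
a=cv2.resize(cv2.imread('pics/scene6.png')[150:270,80:240],(400,300));b=cv2.resize(cv2.imread('pics/wrist6.png'),(400,300))
cv2.imwrite('pics/c6.png',np.hstack([a,b]))"
```

```text
[ 471.4 -315.5  135.8] [-0.53387491 -0.18085047 -0.01488583]
15.6083 33.32710628913022 [ 0.4  0.3 -2.4] [ 470.8 -314.9  134.8]
```

View pics/c6.png

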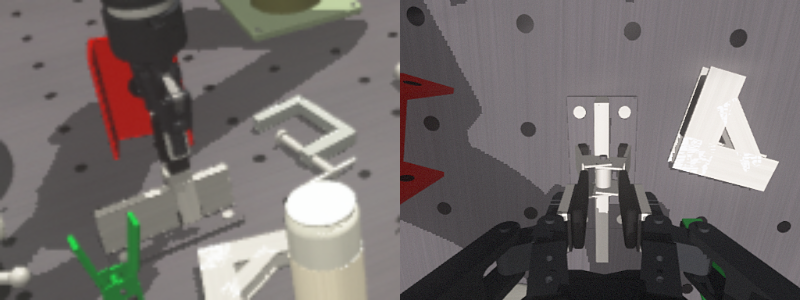

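Clamp is held at the stop (33.3 mm, on the handles). Lifting, carrying it over the joint and checking before lowering.

```bash
python3 - <<'E'
from h import *
ctrl.move_l([470.9,-315,215],vel=120)
s=sensors.read_state();print(s["grip_width"],np.round(s["force"],1))
R=Rdown(-0.0984); T=FO+FY*15
ctrl.move_l([*T,205],R,vel=200)
ctrl.hold(0.3)
s=sensors.read_state();print(s["t"],s["grip_width"],np.round(s["force"],1),np.round(s["eef_pos"],1),T)
im,C=save("wrist","7");save("scene","7")
f=C.copy();f[...,:2]=(C[...,:2]-FO)@np.stack([FX,FY],1)
Q=f.reshape(-1,3);m=(Q[:,2]>44)&(Q[:,2]<56)&(abs(Q[:,1])<135)
for lo,hi in((-110,-85),(-15,15)):
    g=Q[m&(Q[:,0]>lo)&(Q[:,0]<hi)];print(len(g),g.mean(0).round(1),g.min(0).round(1),g.max(0).round(1))
E
python3 -c "
import cv2,numpy as np
a=cv2.resize(cv2.imread('pics/scene7.png')[120:260,200:360],(400,350));b=cv2.resize(cv2.imread('pics/wrist7.png'),(400,350))
cv2.imwrite('pics/c7.png',np.hstack([a,b]))"
```

```text
32.907178111831506 [-1.2  0.5 -1.5]
18.975 32.945346642304116 [ 0.4  0.7 -1.4] [612.8  58.  205. ] [612.873  58.328]
1389 [-93.   20.3  49.1] [-97.2 -60.2  44. ] [-90.2  89.1  51.8]
2355 [ 4.2 34.  49.9] [  -2.9 -134.9   47.1] [  9.2 134.9  52.3]
```

View pics/c7.png

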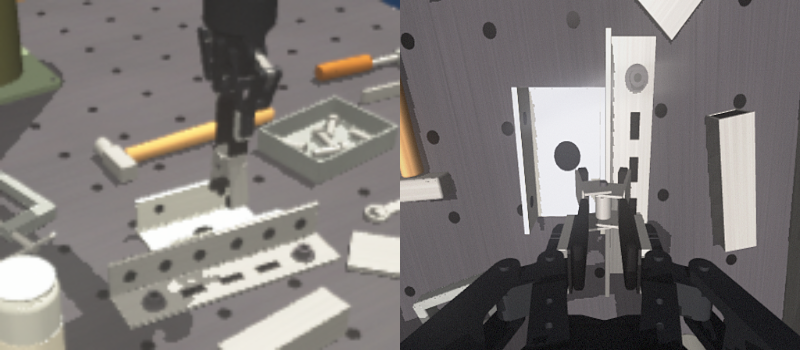

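The wrist camera puts the wall about 4 mm further out than the top camera does. Measuring the clamp against the wall in this same picture settles it.

Run:
```python
from h import *
z=np.load("pics/wrist7.npz");C=cloud("wrist",z["d"],z["pos"],z["rot"])
f=C.copy();f[...,:2]=(C[...,:2]-FO)@np.stack([FX,FY],1)
crop=cv2.resize(z["im"][170:330,180:340,::-1],(600,600),interpolation=cv2.INTER_CUBIC);cv2.imwrite("pics/c7b.png",crop)
# near-jaw band: z 100..180, fy around 15
for zl,zh in((100,115),(115,130),(130,145),(145,160),(160,180),(180,230)):
    m=(f[...,2]>zl)&(f[...,2]<zh)&(f[...,1]>0)&(f[...,1]<45)&(abs(f[...,0])<32)
    g=f[m]; 
    if len(g):print(zl,len(g),g.min(0).round(1),g.max(0).round(1),np.median(g,0).round(1))
# top of wall edges by row, near the clamp
for v in (60,100,140,180):
    g=f[v][(abs(f[v,:,2]-50)<4)&(abs(f[v,:,0])<15)]; print(v,g[:,0].min().round(1),g[:,0].max().round(1),g[:,1].mean().round(0)) if len(g) else 0
```

```text
100 467 [-25.2   2.7 100. ] [ 26.8  26.9 114.8] [ 14.7  22.7 106.7]
115 196 [-21.8   1.3 115.1] [ 23.7  27.2 130. ] [ -5.1  20.  122.9]
130 942 [-18.5   1.1 130. ] [ 20.7  29.8 145. ] [  0.2  22.8 140.8]
145 1211 [-14.5   0.  145. ] [ 17.3  27.4 160. ] [  1.1  15.2 149.9]
160 510 [-15.4   3.  160.1] [ 18.4  26.2 180. ] [ 12.4  24.8 170.8]
180 6753 [-31.9   1.8 180. ] [ 32.   29.9 230. ] [ -8.9  23.9 213.1]
60 3.4 9.0 117.0
100 -2.4 8.4 86.0
140 -2.6 8.6 53.0
180 -2.8 8.8 17.0
```

View pics/c7b.png

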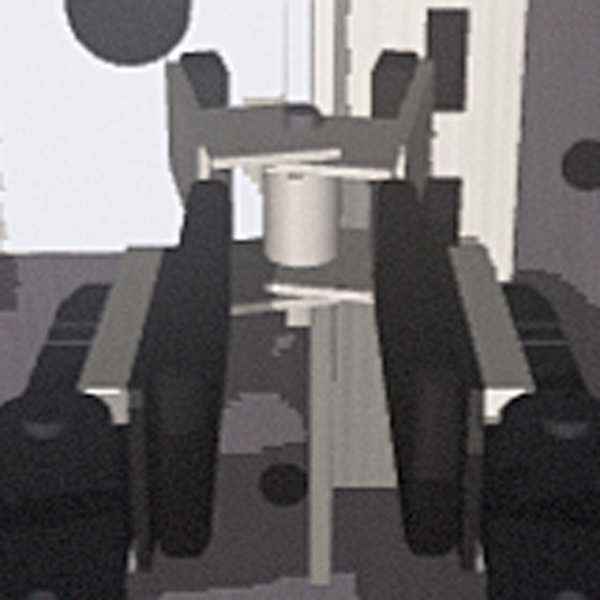

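In the same frame the clamp is at +1 and the flange-plus-wall centre at +3, so I shift 2 mm outward and lower to pin height of about 70.

```bash
python3 - <<'E'
from h import *
T=FO+FY*15+FX*2
ctrl.move_l([*T,205],vel=50)
print(ctrl.move_l([*T,160],vel=100,threshold=10))
hit=ctrl.move_l([*T,123],vel=40,threshold=8)
s=sensors.read_state();print(hit,s["t"],s["grip_width"],np.round(s["force"],1),np.round(s["eef_pos"],1))
save("scene","8");save("wrist","8")
E
python3 -c "
import cv2,numpy as np
a=cv2.resize(cv2.imread('pics/scene8.png')[130:250,210:350],(400,350));b=cv2.resize(cv2.imread('pics/wrist8.png'),(400,350))
cv2.imwrite('pics/c8.png',np.hstack([a,b]))"
```

```text
False
False 21.0 33.11112243752919 [-0.4  0.3 -1.3] [615.2  58.1 123.4]
```

View pics/c8.png

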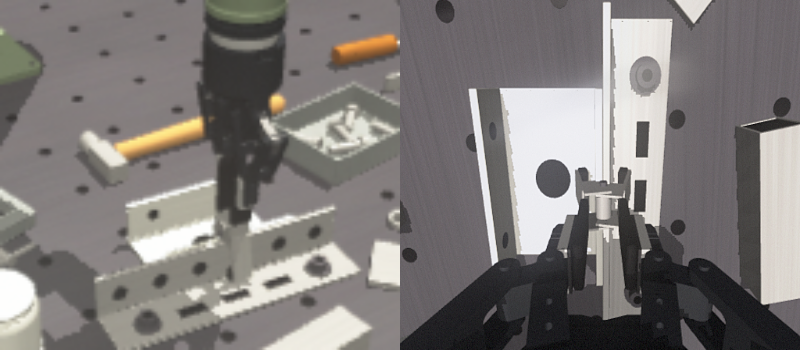

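The outer jaw is behind the fence wall (left panel 240,255), the clamp straddles the joint and there was no contact force. Releasing and backing off.

```bash
python3 - <<'E'
from h import *
ctrl.gripper_to(60);ctrl.gripper_to(85)
s=sensors.read_state();print(s["t"],s["grip_width"],np.round(s["force"],1))
ctrl.hold(0.3)
p=s["eef_pos"]
ctrl.move_l([p[0],p[1],240],vel=100)
im,C=save("wrist","9")
ctrl.move_l([p[0]-230,p[1],280],vel=250)
ctrl.hold(.3)
save("scene","9");im,D=save("top","9")
s=sensors.read_state();print(s["t"],np.round(s["force"],1))
for n,X in(("wrist",C),("top",D)):
    f=X.copy();f[...,:2]=(X[...,:2]-FO)@np.stack([FX,FY],1);Q=f.reshape(-1,3)
    m=(abs(Q[:,1])<135)&(abs(Q[:,0]+40)<90)
    for lo,hi,zl,zh in((-110,-85,44,56),(-15,15,44,56),(-50,50,90,150),(-50,50,130,150)):
        g=Q[m&(Q[:,0]>lo)&(Q[:,0]<hi)&(Q[:,2]>zl)&(Q[:,2]<zh)]
        if len(g)>3: print(n,zl,len(g),g.mean(0).round(1),g.min(0).round(1),g.max(0).round(1),np.polyfit(g[:,1],g[:,0],1).round(4))
E
python3 -c "
import cv2,numpy as np
I=cv2.INTER_CUBIC
a=cv2.resize(cv2.imread('pics/scene9.png')[150:255,210:350],(400,300),interpolation=I);b=cv2.resize(cv2.imread('pics/wrist9.png'),(400,300));c=cv2.resize(cv2.imread('pics/top9.png')[60:300,90:430],(400,290))
o=np.zeros((590,800,3),np.uint8);o[:300,:400]=a;o[:300,400:]=b;o[300:,:400]=c
cv2.imwrite('pics/c9.png',o)"
```

```text
21.85 85.0775910777431 [ 1.1 -0.6 -1. ]
25.0 [ 0.6  0.2 -0.8]
wrist 44 1098 [-92.9  19.7  49.3] [-96.9 -60.2  44. ] [-90.   89.   52.1] [ 1.00000e-03 -9.29354e+01]
wrist 44 1980 [ 4.3 20.3 50. ] [  -2.7 -134.8   47.3] [  9.3 135.   56. ] [5.0000e-04 4.2876e+00]
wrist 90 1561 [  3.3  15.8 121.6] [-28.3   1.9  90. ] [ 35.   26.1 139.5] [-0.0067  3.4051]
wrist 130 638 [  3.4  15.  136.2] [-28.3   1.9 130.1] [ 35.   26.1 139.5] [-6.0000e-04  3.4121e+00]
top 44 113 [-96.9  17.6  50.4] [-100.1  -58.4   44.1] [-93.   89.8  56. ] [-1.00000e-03 -9.68349e+01]
top 44 266 [ 0.9  3.6 50.3] [  -6.5 -133.7   44.4] [ 14.5 133.8  56. ] [-0.0041  0.9267]
top 90 97 [ 11.   15.3 123.3] [-31.2   3.7  91.2] [ 32.6  26.9 143.7] [ 0.02   10.7212]
top 130 47 [  4.9  15.3 137.4] [-31.2   3.9 131.8] [ 32.6  26.9 143.7] [-0.197   7.9298]
```

View pics/c9.png

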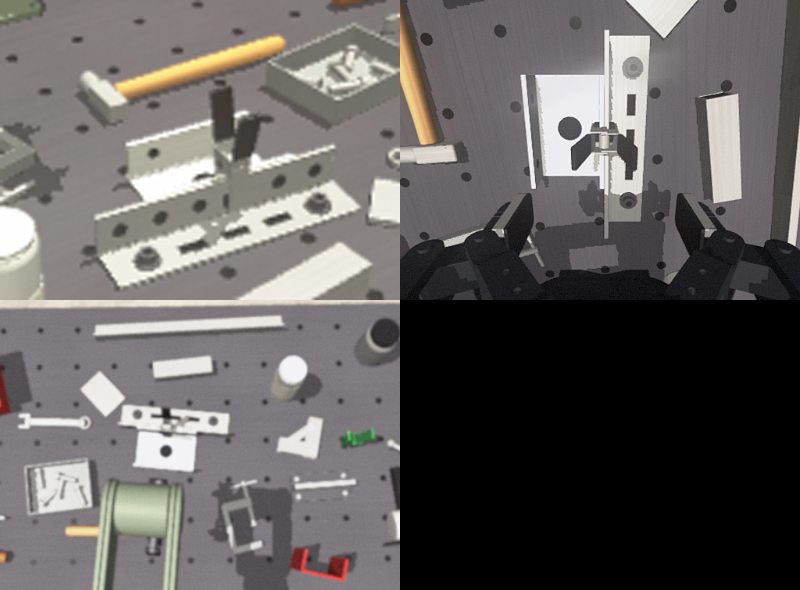

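Every check agrees, so I'm handing in.

Run:
```python
from h import *
print(ctrl.finish_job(),sensors.read_state()["t"])
```

```text
the job is handed in; nothing more can be done
the job is handed in; nothing more can be done
```

I pushed the white channel over near its top. It fell onto its back, and I pushed it flush to the fence with both fingers. Then I took the black-handled clamp off its rail and clipped it over the flange and the fence wall. The job was handed in at about 25 s of the 69 s allowed; no verdict is reported.

**Channel:** its near flange is parallel to the fence within about 0.001 rad. The top camera puts its outer face 100 mm in front of the fence, as it should be when flush. It lies between y = -59 and +90 mm in the fence frame, so the fence backs its whole length. Its centre is about 15 mm from the fence's middle.

**Clamp:** it stands upright at y ≈ 15 mm, over the channel's middle. Its pin is about 68 mm up. The handles spread about 63 mm, which fits the 12 mm clamped state. I couldn't measure the pads' pressing force directly.

**Disagreement:** the wrist camera placed the fence and channel about 4 mm further out than the top camera did. I set the clamp by its position relative to the wall within one wrist picture, and afterwards it was within about 1 mm of the wall's centre there.

The gripper was clear of everything at hand-in. In the last pictures none of the bystanders in view had visibly moved, though the arm hid part of the hammer from the top camera.

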